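# Cap the pacifier pod with its sprung dust cap

### The job

Pick the white dust cap off the wooden tray by pinching its two sprung tabs together, and fit it into the mouth of the pacifier pod, feeling lightly for the hole because its collar sits a little off centre: keep the tabs pinched while you press the cap gently down on its springy seal as far as it goes, then let the tabs spring out so that they lock it under the rim. Never force it: stay below about 25 N between cap and pod; leave the pacifiers, vase and cup as they stand, and take the gripper away.

Things in the scene. Friction and masses are not known exactly. Their poses are not given: they have to be found in the camera images.
- cap: Loose white plastic dust cap, about 85 g, upright on the tray. Origin: centre of its plug's underside, z up. From below: a round plug 55 mm wide, 16 mm long, its lower edge only bevelled 1.5 mm; a plate; two upright fins (the tabs) facing each other along the cap's y axis. It may go in at any yaw.
- cap_plate (a point): Centre of the cap plate's top, 20 mm above the cap's origin. The plate is 76 mm wide, 4 mm thick. From it rise the two fins, each 18 mm wide (x), 6 mm thick (y), 22 mm high; their outer faces, 36 mm apart when free and 26 mm when fully pinched, are what to grip. The plate beside the fins is firm: fingertips can press down on it.
- cap_teeth (a point): On the cap's axis, level with the top of its two teeth, 10 mm above the cap's origin. Each fin carries a tooth (4 mm high, 16 mm wide) that sticks out of the plug's side to 31.5 mm from the axis when free and lies within the plug's outline when pinched. Unpinched, the square teeth do not pass the mouth.
- cap_seal (a point): On the cap's axis, level with the underside of the dark springy sealing ring under the plate (63 to 74 mm wide, 5 mm of travel), 11 mm above the cap's origin. Pressing it starts at 4 N and takes 7 N for 3 mm, 9 N for all 5 mm, then the stop is hard. From 3 mm on the teeth are clear below the collar; tabs let go there lock.
- tab_a (a joint): Sprung tab on the cap's +y side: 0 = free, tooth out; 0.005 m = fully pinched towards the axis. Spring 3.2 N when free, 7.2 N at full pinch. A squeeze of 20 N brings both tabs to their stops.
- tab_b (a joint): Sprung tab on the cap's -y side, like tab_a: 0 = free, 0.005 m = fully pinched.
- pod: Grey plastic canister fixed to the dresser top, 90 mm wide. Origin: centre of its underside, z up. On it lies an off-white collar, a flat ring 98 mm wide and 4 mm thick (z = 66 to 70 mm); its round hole of 57.6 mm is the mouth. Cap origin above the pod's: 59 mm when the seal touches, 56 or less with the teeth clear, 54 at the hard stop, about 56 once locked.
- pod_rim (a point): On the pod's own axis, level with the collar's flat top, 70 mm up. The collar sits off true: the mouth's centre is 4.5 to 6.5 mm away from this point, in a direction that differs each time; it then stays there. Poses do not show it, so a cap lowered on this point lands on the collar: slide it lightly about until it drops in, or look.
- tray: Oval wooden tray, 280 mm (its x) by 180 mm, fixed, floor 8 mm above the dresser, rim 15 mm high. Origin: centre of its underside.
- pacifier_a: Pacifier standing on the tray, teat up, 42 mm wide, 36 mm high. Origin: centre of its underside. To be left alone.
- pacifier_b: The other pacifier on the tray, same shape. To be left alone.
- vase: Small empty ceramic vase, 62 mm wide, 95 mm high, loose. Origin: centre of its underside. To be left alone.
- cup: Polished stainless steel cup, 68 mm wide, 85 mm high, loose. Origin: centre of its underside. To be left alone.
Not all that is in view belongs to the job. What is shaped like the pod but purple is not meant.

How it is judged:
On the way, in this order (a step that is already met when the one before it is completed fails the run):
1. the cap is lifted at least 30 mm with both tabs pinched (value of joint each of tab_a, tab_b above 0.004 m and height (world z) of cap above 0.038 m and contact force between cap and tray below 0.05 N), for 0.2 s.
2. the cap is pressed down in the mouth, seal squeezed, with both tabs still pinched (value of joint each of tab_a, tab_b above 0.004 m and z of cap in the frame of pod below 0.0565 m and horizontal distance between cap and pod below 0.01 m), for 0.05 s.
At the end, for the whole second after the job is handed in: The cap sits level (within 0.06 rad) in the pod's mouth, its origin 52.5 to 57.5 mm above the pod's origin and within 10 mm of its axis, both tabs sprung out under the collar (joint values below 2.2 mm), at rest and let go (z of cap in the frame of pod between 0.0525 and 0.0575 m and horizontal distance between cap and pod below 0.01 m and angle between the z axis of cap and the z axis of pod, either way round below 0.06 rad and value of joint each of tab_a, tab_b below 0.0022 m and linear speed of cap below 0.01 m/s and angular speed of cap below 0.1 rad/s); the robot touches nothing.
It fails at once if the cap is forced: more than 25 N between cap and pod (contact force between cap and pod above 25 N).
It fails at once if the pacifier a is knocked: moved over 30 mm or tipped (distance of pacifier_a from where it was at the start of the episode above 0.03 m or angle between pacifier_a's own z axis and vertical above 0.4 rad).
It fails at once if the pacifier b is knocked: moved over 30 mm or tipped (distance of pacifier_b from where it was at the start of the episode above 0.03 m or angle between pacifier_b's own z axis and vertical above 0.4 rad).
It fails at once if the vase is knocked: moved over 30 mm or tipped (distance of vase from where it was at the start of the episode above 0.03 m or angle between vase's own z axis and vertical above 0.4 rad).
It fails at once if the cup is knocked: moved over 30 mm or tipped (distance of cup from where it was at the start of the episode above 0.03 m or angle between cup's own z axis and vertical above 0.4 rad).
It also fails if it takes over 72 s, if anything falls off the work surface, if the arm or the gripper's body presses on something with over 40 N, if the wrist force passes 120 N, or if a joint passes its speed limit or range.

### The arm

A 6-joint arm with a two-finger parallel gripper is mounted at the origin on the work surface. World frame = base frame: x ahead of the robot, y to its left, z up, the work surface at z = 0. Lengths are in m, angles in rad, forces in N, time in s.
With the tool pointing down it reaches from about 0.25 to 0.725 m from the base axis. Payload 4 kg.
Tool frame: the origin (TCP) lies midway between the tips of the shut fingers; the grasp point (between the pads) lies 19 mm behind it (bot.grip_point_offset is the distance from the TCP to the grasp point, in m); z points along the fingers, y is the line along which they close (so a half turn about z gives the same grasp; the last joint's range is limited). The gripper opens to 85 mm and grips with 20 to 120 N. Pads are 22 mm wide; open, the fingers measure 114 mm over their backs; the gripper's body (76 mm by 85 mm) begins 54 mm behind the grasp point. The pads swing forward as they close: fully open they stand 13 mm farther back than shut.
Start: joints at [1.148, 0.241, 0.005, 1.335, 0, 1.571], TCP at [0.205, 0.456, 0.231] pointing down, gripper open.
Joint ranges: [-2.72, 2.72], [-1.05, 1.87], [-1.09, 1.28], [-1.99, 2.15], [-1.42, 1.44], [-3.14, 3.14]. Speed limits (rad/s): [2.79, 2.79, 3.14, 3.14, 3.14, 3.14].

### API

Orientations are given as a unit quaternion [x, y, z, w].
In Python, from workcell import bot gives the robot as it stands.
- The arm moves only by the tool step_arm, never from a script. Its argument "targets" is text: rows parted by semicolons, each of 7 numbers parted by spaces: the opening, from -1 (shut) to 1 (fully open), so that 0 is half open, then the shift along the world's x, y, z normalised to -1 to 1, where 1 is 0.5 m, then the turn, a rotation vector about the world's x, y, z normalised to -1 to 1, where 1 is pi/4 rad. In form: gripper x y z wx wy wz; .... A call has 1 to 10 rows; each row is the pose to reach, as a shift and turn from the pose commanded when the call began; what a row does not reach only later rows make up. A row lasts 1/12 s, in which the tool goes at most 41.7 mm and 7.16 degrees, less where a joint would pass 70% of its speed; a pose out of reach is approached as far as the arm can. A call with a number of a shift or a turn outside -1 to 1 is refused whole. A call with a gripper value outside its range is refused whole. The fingers move at their own pace and stop on an object; the grip force is fixed at half the most. Time passes only in rows, so rows that repeat a pose let the fingers close. It gives the time, the measured TCP pose, the force, the opening and the grip force at its end, in the units of the state.
- bot.get_obs(): the state, without advancing time (a new reading comes with each control period).
- bot.camera(name): name is "side" or "top"; returns the picture (384x512x3 uint8, red, green, blue); there is no depth.
- bot.camera_info(name): a dict with "vertical_fov" (degrees; the focal length in pixels is half the picture's height over the tangent of half this angle, whatever the lens; pixels are square), "cx", "cy" (the principal point, pixels), "pose" (4x4, takes a point from camera to world coordinates). Camera axes: x right, y up, looking along -z (the intrinsics and any distortion apply to the point x, -y, -z); pixel columns grow to the right and rows downward; lengths in m; the calibration is good to about 2 mm. A picture is of the moment at which its call begins. camera_info takes no time and is no camera call.
- bot.job_done(): hands the job in; it is judged then, once.
The state is a dict: "clock": time; "joint_pos": joint angles; "joint_vel": joint speeds; "tau": joint torques, N m; "eef_pos": TCP position; "tool_rot": TCP orientation; "ft_force": force on the tool from outside, world axes, zero at the start; "ft_torque": the same for the moment, N m; "grip_width": finger opening in m; "grasp_force": force on a finger pad.
Only numpy, scipy, OpenCV 4.12 (cv2) and the standard library are available. Lean on these libraries where they do the work, as an engineer would, in place of code of your own. Each camera call takes 0.05 s, during which the arm holds its last target. There are 200 camera calls.

## Working session

There is one attempt and no reset: what is moved stays moved. The work goes in short steps, Python scripts to look and compute and a tool call to move; the robot and the scene stay as the last step left them, time stands still between calls to the robot, and variables do not carry over. Pictures are saved under pics/ and viewed, at most 10 in all, crops included, and the job is handed in when it is done.

Besides the shell and the picture viewer there is one more tool, called after "Call:" as name(argument=value, ...), one argument or row to a line, values as JSON. step_arm: Moves the arm, as the interface text tells. Scaled input: -1 to 1 covers 0.5 m each way for a shift and pi/4 rad each way for a turn. Its arguments: {"type":"object","properties":{"targets":{"type":"string"}},"required":["targets"]}

```bash
mkdir -p pics; ls
python3 - <<'E'
from workcell import bot
import cv2
for n in("side","top"):
    cv2.imwrite(f"pics/{n}0.png",bot.camera(n)[:,:,::-1]); print(n,bot.camera_info(n))
print(bot.get_obs(),bot.grip_point_offset)
E
```

```text
pics
side {'vertical_fov': 57.93108935895865, 'cx': 258.905013337097, 'cy': 185.71280748392212, 'pose': array([[ 0.83493603,  0.39292751, -0.38534373,  0.26766335],
       [-0.55025891,  0.60854568, -0.57174058, -0.46229916],
       [ 0.00984666,  0.68940563,  0.72430858,  0.6891275 ],
       [ 0.        ,  0.        ,  0.        ,  1.        ]])}
top {'vertical_fov': 43.234184558663515, 'cx': 261.2674138214284, 'cy': 195.58935661266486, 'pose': array([[ 0.02506913,  0.97236503, -0.23211589,  0.36189628],
       [-0.99967641,  0.02538586, -0.00162288, -0.00702547],
       [ 0.00431443,  0.23208146,  0.97268678,  1.08323228],
       [ 0.        ,  0.        ,  0.        ,  1.        ]])}
{'clock': 0.1, 'joint_pos': array([1.14799793e+00, 2.41363111e-01, 3.87228043e-03, 1.33521043e+00,
       3.55850369e-05, 1.57081098e+00]), 'joint_vel': array([ 0.00231305, -0.00170174,  0.00347938, -0.00026082,  0.00047947,
       -0.00074698]), 'tau': array([ 1.58990447e-04, -3.73138797e+01,  2.53010058e+01,  1.08510547e-02,
       -4.28018086e-05,  5.07560287e-06]), 'eef_pos': array([0.20491588, 0.45546251, 0.23049435]), 'tool_rot': array([ 2.09835239e-01,  9.77736296e-01, -9.27531956e-04, -2.17244080e-04]), 'ft_force': array([-0.09505541,  0.22361157, -0.74917396]), 'ft_torque': array([-0.01182021,  0.00419949, -0.00883626]), 'grasp_force': 0.0, 'grip_width': 0.08480678204395582} 0.0187
```

View pics/top0.png

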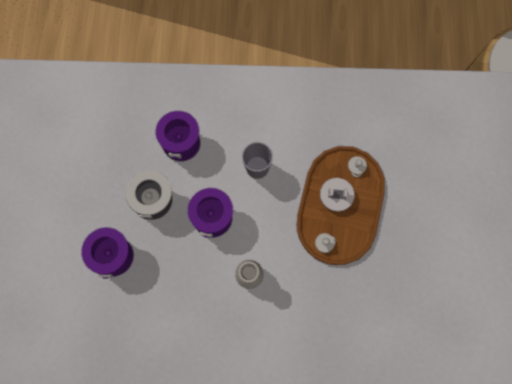

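View pics/side0.png

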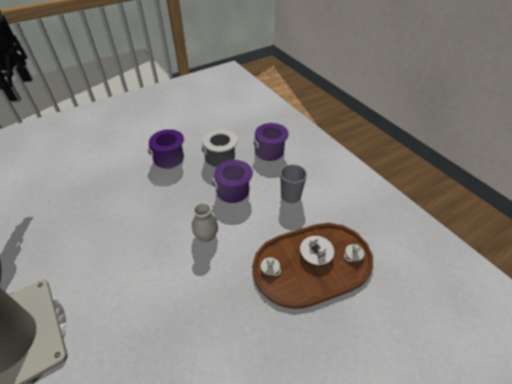

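The top view shows the cap at about (337,195), the pod with its off-white collar at (150,194), the pacifiers at (357,166) and (325,243), the cup at (258,160) and the vase at (249,273). In the side view the cap is at (317,250) and the pod at (220,145). Next I'll take enlarged crops and measure.

```bash
cat > h.py <<'E'
from workcell import bot
import cv2, numpy as np
def ray(n,u,v):
    i=bot.camera_info(n); f=192/np.tan(np.radians(i["vertical_fov"]/2)); T=i["pose"]
    return T[:3,3],T[:3,:3]@np.array([(u-i["cx"])/f,-(v-i["cy"])/f,-1])
def px2w(n,u,v,z):
    o,d=ray(n,u,v); return o+d*(z-o[2])/d[2]
def w2px(n,p):
    i=bot.camera_info(n); f=192/np.tan(np.radians(i["vertical_fov"]/2)); T=i["pose"]
    c=T[:3,:3].T@(np.array(p)-T[:3,3]); return np.array([i["cx"]-f*c[0]/c[2],i["cy"]+f*c[1]/c[2]])
def plane_xy(n,pts,z): return np.array([px2w(n,u,v,z)[:2] for u,v in pts],np.float32)
E
python3 - <<'E'
from h import *
t=cv2.imread("pics/top0.png"); s=cv2.imread("pics/side0.png")
def crop(im,x,y,w=32,k=6): return cv2.resize(im[y-w:y+w,x-w:x+w],None,fx=k,fy=k,interpolation=cv2.INTER_CUBIC)
cv2.imwrite("pics/crops.png",cv2.resize(np.vstack([np.hstack([crop(t,337,195),crop(t,150,194)]),np.hstack([crop(s,317,250),crop(s,220,150)])]),(600,600)))
for n,im,L in(("top",t,{"cap":(337,195,.028),"pod":(150,194,.07)}),("side",s,{"cap":(317,250,.028),"pod":(220,145,.07)})):
    hsv=cv2.cvtColor(im,cv2.COLOR_BGR2HSV)
    for k,(x,y,z) in L.items():
        print(n,k,px2w(n,x,y,z), hsv[y-14:y+15:4,x-24:x+25:6].tolist()[3])
for k,x,y,z in(("pa",357,166,.04),("pb",325,243,.04),("cup",258,153,.085),("vase",249,268,.095),("tray",341,206,.02),("purpleL",107,248,.07),("purpleM",211,208,.07),("purpleT",178,130,.07)): print(k,px2w("top",x,y,z))
E
```

```text
top cap [ 0.61949782 -0.17491249  0.028     ] [[14, 177, 108], [12, 108, 113], [8, 12, 164], [4, 11, 157], [158, 14, 73], [4, 16, 113], [7, 15, 156], [12, 154, 88], [13, 178, 110]]
top pod [0.60095687 0.23383751 0.07      ] [[15, 16, 158], [16, 18, 160], [150, 9, 56], [17, 22, 106], [15, 21, 96], [13, 20, 113], [14, 19, 150], [16, 18, 159], [0, 8, 135]]
side cap [ 0.61932831 -0.17715101  0.028     ] [[11, 162, 107], [11, 82, 112], [11, 11, 189], [15, 14, 75], [120, 4, 65], [10, 8, 187], [15, 11, 189], [12, 153, 90], [12, 161, 98]]
side pod [0.59218206 0.21483984 0.07      ] [[30, 2, 170], [30, 3, 156], [27, 14, 182], [150, 5, 51], [150, 10, 51], [0, 7, 74], [30, 13, 182], [0, 0, 163], [0, 2, 169]]
pa [ 0.68483717 -0.21873878  0.04      ]
pb [ 0.50898661 -0.14582307  0.04      ]
cup [0.6946197  0.00408125 0.085     ]
vase [0.44641139 0.0156722  0.095     ]
tray [ 0.59626053 -0.18488815  0.02      ]
purpleL [0.48252279 0.31460977 0.07      ]
purpleM [0.5736419  0.10131344 0.07      ]
purpleT [0.74850971 0.18320749 0.07      ]
```

View pics/crops.png

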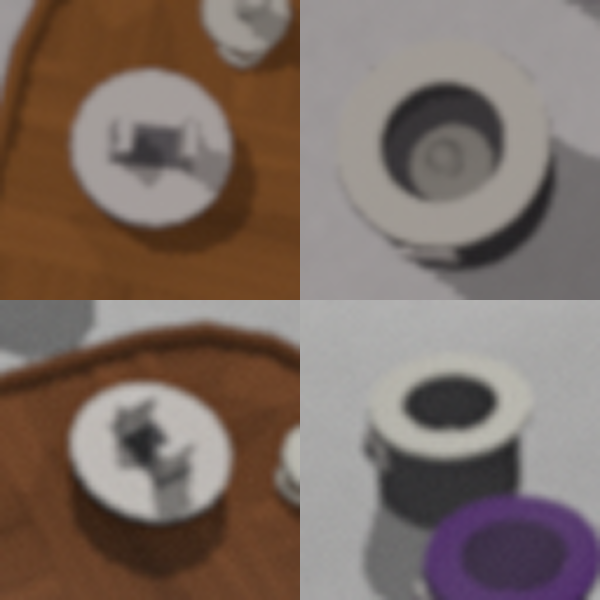

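The crops show the fins separated almost purely along the image's horizontal, so the cap's y is close to world y. The pod's hole is clearly visible, so I'll fit ellipses to it.

```bash
cat >> h.py <<'E'
def blob(mask,x,y):
    "outer contour (and its holes) of the mask blob around x,y"
    cs,_=cv2.findContours(mask,cv2.RETR_CCOMP,cv2.CHAIN_APPROX_NONE)
    return [c for c in cs if cv2.pointPolygonTest(c,(float(x),float(y)),True)>-4 and len(c)>20]
def ell(n,c,z):
    P=plane_xy(n,c[:,0,:],z); (cx,cy),(a,b),_=cv2.fitEllipse(P)
    return np.round([cx*1e3,cy*1e3,a*1e3,b*1e3],1)
E
python3 - <<'E'
from h import *
for n,cap,pod in(("top",(337,195),(150,194)),("side",(317,250),(220,145))):
    im=cv2.imread(f"pics/{n}0.png"); hsv=cv2.cvtColor(im,cv2.COLOR_BGR2HSV)
    m=((hsv[...,1]<60)).astype(np.uint8)
    for c in blob(m,*cap):
        if len(c)<300: print(n,"cap",ell(n,c,.026),len(c))
    x,y=pod; g=np.full(m.shape,0,np.uint8); g[y-18:y+19,x-18:x+19]=(hsv[...,2]<135)[y-18:y+19,x-18:x+19]
    for c in blob(g,x,y):
        h=cv2.convexHull(c); print(n,"hole",ell(n,h,.07),len(c))
    # fins: dark+bright parts; tops at given crop positions
for a,b,n,o in(((117,128),(192,130),"top",(305,163)),((135,407),(178,455),"side",(285,218-64))):
    A=px2w(n,a[0]/4.6875+o[0],a[1]/4.6875+o[1],.05);B=px2w(n,b[0]/4.6875+o[0],b[1]/4.6875+o[1],.05)
    print(n,A,B,np.degrees(np.arctan2(*(A-B)[1::-1])),np.linalg.norm(A-B))
E
```

```text
top cap [ 622.  -174.5   74.6   75.6] 93
top hole [606.2 238.6  56.6  58.5] 73
side cap [ 619.9 -175.5   75.5   78.1] 91
side cap [ 594.2 -193.4  191.7  284.5] 297
side hole [602.9 236.6  54.9  56.3] 46
top [ 0.62434528 -0.15604132  0.05      ] [ 0.62429824 -0.19123396  0.05      ] 89.92341824139363 0.03519267104703913
side [ 0.617101   -0.16437447  0.05      ] [ 0.6167232  -0.19577881  0.05      ] 89.31074039865727 0.03140660615061214
```

Call:
step_arm(
  targets="0.3 0.416 -0.63 0 0 0 0.269;0.3 0.416 -0.63 0 0 0 0.269;0.3 0.416 -0.63 0 0 0 0.269;0.3 0.416 -0.63 0 0 0 0.269;0.3 0.416 -0.63 0 0 0 0.269;0.3 0.416 -0.63 0 0 0 0.269;0.3 0.416 -0.63 0 0 0 0.269;0.3 0.416 -0.63 0 0 0 0.269;0.3 0.416 -0.63 0 0 0 0.269;0.3 0.416 -0.63 0 0 0 0.269",
)

```text
clock: 0.93
eef_pos: [0.4157, 0.136, 0.231]
tool_rot: [0.109, 0.994, -0.001, 0.001]
ft_force: [0.4, 1.1, 0.5]
grip_width: 0.0555
grasp_force: 0.0
```

Call:
step_arm(
  targets="0.3 0.416 -0.63 -0.2 0 0 0.269;0.3 0.416 -0.63 -0.2 0 0 0.269;0.3 0.416 -0.63 -0.2 0 0 0.269;0.3 0.416 -0.63 -0.2 0 0 0.269;0.3 0.416 -0.63 -0.2 0 0 0.269;0.3 0.416 -0.63 -0.2 0 0 0.269;0.3 0.416 -0.63 -0.2 0 0 0.269;0.3 0.416 -0.63 -0.2 0 0 0.269;0.3 0.416 -0.63 -0.2 0 0 0.269;0.3 0.416 -0.63 -0.2 0 0 0.269",
)

```text
clock: 1.77
eef_pos: [0.622, -0.1774, 0.1286]
tool_rot: [0.002, 1.0, -0.0, -0.001]
ft_force: [0.1, 0.5, -0.5]
grip_width: 0.0554
grasp_force: 0.0
```

Call:
step_arm(
  targets="0.3 0 0 -0.08 0 0 0;0.3 0 0 -0.15 0 0 0;0.3 0 0 -0.15 0 0 0;0.3 0 0 -0.15 0 0 0",
)

```text
clock: 2.1
eef_pos: [0.6185, -0.173, 0.0534]
tool_rot: [0.0, 1.0, 0.001, -0.004]
ft_force: [0.3, 0.3, 0.6]
grip_width: 0.0554
grasp_force: 0.0
```

Run:
```python
from h import *
def crop(im,x,y,w=32,k=6): return cv2.resize(im[y-w:y+w,x-w:x+w],None,fx=k,fy=k,interpolation=cv2.INTER_CUBIC)
cv2.imwrite("pics/g1.png",np.hstack([crop(bot.camera("top"),337,195),crop(bot.camera("side"),317,245)])[:,:,::-1])
o=bot.get_obs();print(o["eef_pos"],o["tool_rot"],o["ft_force"])
```

```text
[ 0.62228714 -0.17375196  0.0581346 ] [-2.15687672e-04  9.99999374e-01 -2.74225864e-04  1.06359126e-03] [0.52369766 0.14885555 0.41684362]
```

View pics/g1.png

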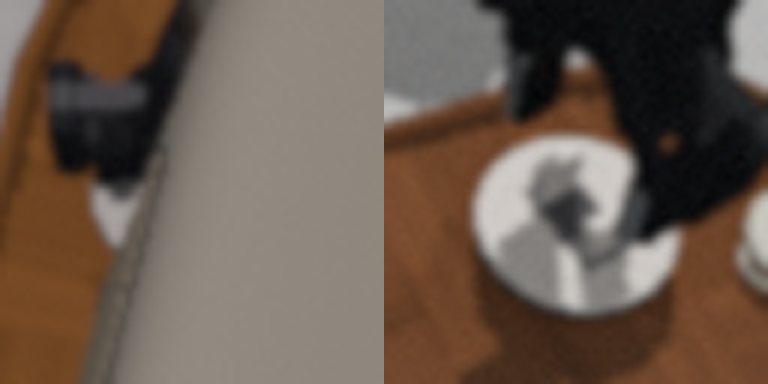

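The side view shows the two fingers straddling both fins, with the tips still above the plate. I'll descend.

Call:
step_arm(
  targets="0.3 0 0 -0.02 0 0 0;0.3 0 0 -0.035 0 0 0;0.3 0 0 -0.05 0 0 0;0.3 0 0 -0.05 0 0 0;0.3 0 0 -0.05 0 0 0;0.3 0 0 -0.05 0 0 0",
)

```text
clock: 2.7
eef_pos: [0.6212, -0.174, 0.0314]
tool_rot: [0.0, 1.0, -0.0, 0.0]
ft_force: [-0.1, 0.2, 0.3]
grip_width: 0.0554
grasp_force: 0.0
```

Call:
step_arm(
  targets="-0.2 0 0 0 0 0 0;-0.5 0 0 0 0 0 0;-0.7 0 0 0 0 0 0;-0.7 0 0 0 0 0 0;-0.7 0 0 0 0 0 0;-0.7 0 0 0 0 0 0",
)

```text
clock: 3.2
eef_pos: [0.6225, -0.1744, 0.0335]
tool_rot: [0.0, 1.0, -0.0, 0.002]
ft_force: [-1.2, -0.6, 6.3]
grip_width: 0.0211
grasp_force: 60.2
```

Run:
```python
from h import *
def crop(im,x,y,w=32,k=6): return cv2.resize(im[y-w:y+w,x-w:x+w],None,fx=k,fy=k,interpolation=cv2.INTER_CUBIC)
cv2.imwrite("pics/g2.png",crop(bot.camera("side"),320,245,32,9)[:,:,::-1])
o=bot.get_obs();print(o["eef_pos"],o["grip_width"],o["ft_force"],o["ft_torque"])
```

```text
[ 0.62250657 -0.17435595  0.03353604] 0.021360574245867812 [-0.88563806  0.92297407  5.88704015] [ 0.11470011  0.24261159 -0.03794306]
```

View pics/g2.png

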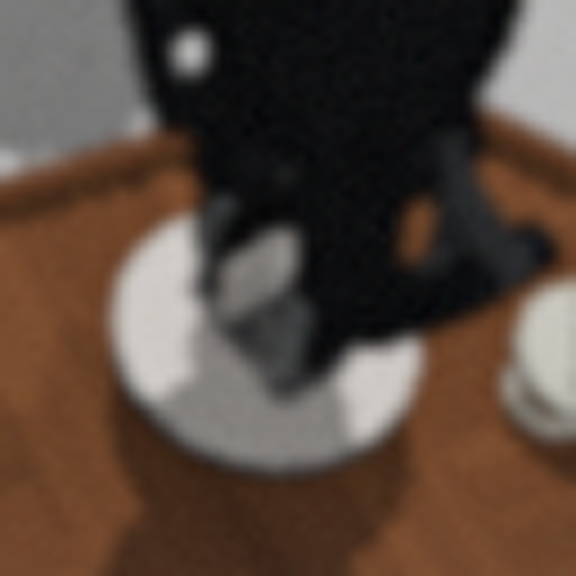

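The picture shows both fins held between the fingers, with the tips on the plate. I'll lift slowly.

Call:
step_arm(
  targets="-0.7 0 0 0.02 0 0 0;-0.7 0 0 0.06 0 0 0;-0.7 0 0 0.12 0 0 0;-0.7 0 0 0.2 0 0 0;-0.7 0 0 0.28 0 0 0;-0.7 0 0 0.28 0 0 0;-0.7 0 0 0.28 0 0 0",
)

```text
clock: 3.83
eef_pos: [0.6234, -0.1747, 0.1757]
tool_rot: [0.0, 1.0, -0.001, 0.004]
ft_force: [-0.4, -0.4, -1.0]
grip_width: 0.0214
grasp_force: 58.8
```

Call:
step_arm(
  targets="-0.7 -0.01 0.1 0 0 0 0;-0.7 -0.01 0.17 0 0 0 0;-0.7 -0.01 0.24 0 0 0 0;-0.7 -0.02 0.31 0 0 0 0;-0.7 -0.02 0.38 0 0 0 0;-0.7 -0.02 0.45 0 0 0 0;-0.7 -0.03 0.52 0 0 0 0;-0.7 -0.03 0.59 0 0 0 0;-0.7 -0.03 0.66 0 0 0 0;-0.7 -0.03 0.72 0 0 0 0",
)

```text
clock: 4.67
eef_pos: [0.6046, 0.188, 0.1694]
tool_rot: [-0.0, 1.0, -0.0, -0.002]
ft_force: [0.2, 0.2, -0.6]
grip_width: 0.0212
grasp_force: 58.8
```

Call:
step_arm(
  targets="-0.7 0 0.06 0 0 0 0;-0.7 0 0.1 0 0 0 0;-0.7 0 0.1 0 0 0 0;-0.7 0 0.1 -0.03 0 0 0;-0.7 0 0.1 -0.06 0 0 0;-0.7 0 0.1 -0.06 0 0 0;-0.7 0 0.1 -0.06 0 0 0;-0.7 0 0.1 -0.06 0 0 0",
)

```text
clock: 5.33
eef_pos: [0.606, 0.2353, 0.1411]
tool_rot: [0.0, 1.0, -0.0, -0.001]
ft_force: [-0.2, 0.2, -0.0]
grip_width: 0.0213
grasp_force: 58.8
```

Run:
```python
from h import *
def crop(im,x,y,w=32,k=6): return cv2.resize(im[y-w:y+w,x-w:x+w],None,fx=k,fy=k,interpolation=cv2.INTER_CUBIC)
im={n:bot.camera(n)[:,:,::-1].copy() for n in("top","side")}
for n in im: cv2.imwrite(f"pics/h_{n}.png",im[n])
o=bot.get_obs();print(o["eef_pos"],o["tool_rot"],o["grip_width"],o["grasp_force"],o["ft_force"],o["ft_torque"])
cv2.imwrite("pics/h.png",np.hstack([crop(im["top"],150,194,36,5),crop(im["side"],220,130,40,5)[20:380]]))
```

```text
[0.60673928 0.2356889  0.14223282] [4.36519190e-04 9.99999665e-01 2.15893690e-04 6.58600219e-04] 0.02126514978496289 58.809438943862915 [ 0.21822052 -0.0788607  -1.5140511 ] [ 0.00480967  0.02813255 -0.03912372]
```

View pics/h.png

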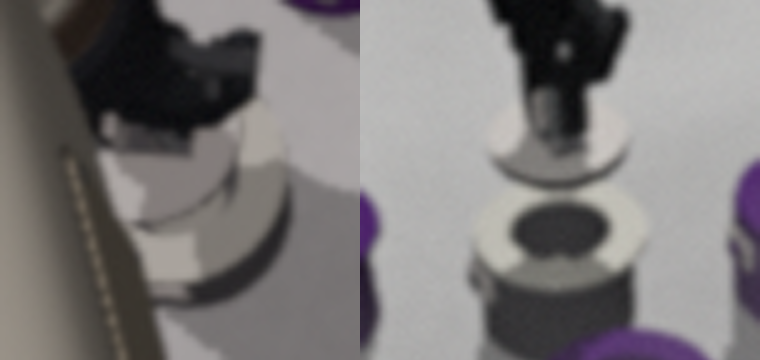

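Run:
```python
from h import *
im=cv2.imread("pics/h_side.png"); hsv=cv2.cvtColor(im,cv2.COLOR_BGR2HSV)
print(px2w("side",220,122.2,.1367)*1e3)
s=cv2.imread("pics/side0.png").astype(int); d=(np.abs(im.astype(int)-s).sum(2)>25).astype(np.uint8)
# plate edge radial: left/right extremes per row
for y in range(112,140,2):
    r=im[y,190:250].mean(1).astype(int); print(y,list(r[0::1][8:50]))
```

```text
[602.93197759 224.46324996 136.7       ]
112 [np.int64(184), np.int64(183), np.int64(185), np.int64(184), np.int64(183), np.int64(184), np.int64(184), np.int64(185), np.int64(184), np.int64(185), np.int64(185), np.int64(185), np.int64(183), np.int64(165), np.int64(116), np.int64(60), np.int64(57), np.int64(76), np.int64(78), np.int64(70), np.int64(59), np.int64(43), np.int64(25), np.int64(20), np.int64(14), np.int64(22), np.int64(52), np.int64(113), np.int64(163), np.int64(181), np.int64(185), np.int64(187), np.int64(187), np.int64(188), np.int64(186), np.int64(185), np.int64(186), np.int64(185), np.int64(186), np.int64(185), np.int64(186), np.int64(185)]
114 [np.int64(184), np.int64(184), np.int64(184), np.int64(182), np.int64(183), np.int64(182), np.int64(182), np.int64(185), np.int64(183), np.int64(183), np.int64(185), np.int64(186), np.int64(189), np.int64(178), np.int64(135), np.int64(84), np.int64(84), np.int64(101), np.int64(91), np.int64(77), np.int64(65), np.int64(49), np.int64(29), np.int64(19), np.int64(20), np.int64(20), np.int64(51), np.int64(113), np.int64(165), np.int6
[... 7009 characters left out ...]
64(187), np.int64(188), np.int64(182), np.int64(177), np.int64(175), np.int64(173)]
138 [np.int64(175), np.int64(176), np.int64(177), np.int64(177), np.int64(179), np.int64(181), np.int64(186), np.int64(185), np.int64(185), np.int64(185), np.int64(182), np.int64(166), np.int64(129), np.int64(83), np.int64(54), np.int64(50), np.int64(49), np.int64(52), np.int64(52), np.int64(53), np.int64(54), np.int64(52), np.int64(54), np.int64(53), np.int64(52), np.int64(50), np.int64(51), np.int64(48), np.int64(48), np.int64(47), np.int64(58), np.int64(100), np.int64(154), np.int64(183), np.int64(187), np.int64(187), np.int64(188), np.int64(189), np.int64(186), np.int64(181), np.int64(177), np.int64(172)]
```

Call:
step_arm(
  targets="-0.7 0 0.004 -0.04 0 0 0;-0.7 0 0.004 -0.07 0 0 0;-0.7 0 0.004 -0.08 0 0 0;-0.7 0 0.004 -0.08 0 0 0;-0.7 0 0.004 -0.08 0 0 0;-0.7 0 0.004 -0.08 0 0 0",
)

```text
clock: 5.93
eef_pos: [0.6071, 0.2382, 0.1028]
tool_rot: [0.0, 1.0, 0.0, 0.001]
ft_force: [0.2, -1.0, -0.5]
grip_width: 0.0213
grasp_force: 58.8
```

Call:
step_arm(
  targets="-0.7 0 0 -0.003 0 0 0;-0.7 0 0 -0.006 0 0 0;-0.7 0 0 -0.009 0 0 0;-0.7 0 0 -0.012 0 0 0;-0.7 0 0 -0.012 0 0 0",
)

```text
clock: 6.35
eef_pos: [0.6059, 0.2379, 0.0949]
tool_rot: [0.0, 1.0, -0.0, -0.0]
ft_force: [-0.1, -0.2, -0.7]
grip_width: 0.0215
grasp_force: 58.8
```

Call:
step_arm(
  targets="-0.7 0 0 -0.003 0 0 0;-0.7 0 0 -0.006 0 0 0;-0.7 0 0 -0.006 0 0 0;-0.7 0 0 -0.006 0 0 0",
)

```text
clock: 6.68
eef_pos: [0.6059, 0.2381, 0.092]
tool_rot: [0.0, 1.0, 0.0, -0.0]
ft_force: [0.1, 0.0, -0.8]
grip_width: 0.0212
grasp_force: 58.7
```

Call:
step_arm(
  targets="-0.7 0 0 -0.003 0 0 0;-0.7 0 0 -0.006 0 0 0;-0.7 0 0 -0.006 0 0 0;-0.7 0 0 -0.006 0 0 0",
)

```text
clock: 7.02
eef_pos: [0.6059, 0.2381, 0.089]
tool_rot: [0.0, 1.0, 0.0, -0.0]
ft_force: [-1.1, 1.3, -1.9]
grip_width: 0.0217
grasp_force: 58.7
```

Call:
step_arm(
  targets="-0.7 0 0 -0.003 0 0 0;-0.7 0 0 -0.006 0 0 0;-0.7 0 0 -0.006 0 0 0;-0.7 0 0 -0.006 0 0 0",
)

```text
clock: 7.35
eef_pos: [0.606, 0.2381, 0.0861]
tool_rot: [0.0, 1.0, 0.0, -0.0]
ft_force: [-1.3, 1.4, -1.7]
grip_width: 0.0216
grasp_force: 58.7
```

Call:
step_arm(
  targets="-0.7 -0.001 0.001 -0.002 0 0 0;-0.7 -0.001 0.001 -0.004 0 0 0;-0.7 -0.001 0.001 -0.004 0 0 0;-0.7 -0.001 0.001 -0.004 0 0 0",
)

```text
clock: 7.68
eef_pos: [0.606, 0.2383, 0.0845]
tool_rot: [0.0, 1.0, -0.0, 0.0]
ft_force: [-0.7, 0.9, 0.6]
grip_width: 0.0213
grasp_force: 59.1
```

Call:
step_arm(
  targets="-0.7 0 0 -0.002 0 0 0;-0.7 0 0 -0.004 0 0 0;-0.7 0 0 -0.004 0 0 0;-0.7 0 0 -0.004 0 0 0",
)

```text
clock: 8.02
eef_pos: [0.606, 0.2384, 0.083]
tool_rot: [0.0, 1.0, 0.0, 0.001]
ft_force: [-1.4, -1.0, 5.1]
grip_width: 0.0209
grasp_force: 59.9
```

Call:
step_arm(
  targets="-0.7 0 0 -0.002 0 0 0;-0.7 0 0 -0.002 0 0 0;-0.7 0 0 -0.002 0 0 0",
)

```text
clock: 8.27
eef_pos: [0.606, 0.2384, 0.0819]
tool_rot: [0.0, 1.0, -0.0, 0.0]
ft_force: [-1.7, -0.9, 5.6]
grip_width: 0.0219
grasp_force: 60.0
```

Call:
step_arm(
  targets="-0.7 0 0 -0.002 0 0 0;-0.7 0 0 -0.004 0 0 0;-0.7 0 0 -0.004 0 0 0;-0.7 0 0 -0.004 0 0 0",
)

```text
clock: 8.6
eef_pos: [0.606, 0.2384, 0.0803]
tool_rot: [0.0, 1.0, 0.0, 0.001]
ft_force: [-2.0, -1.0, 6.5]
grip_width: 0.0215
grasp_force: 60.2
```

Call:
step_arm(
  targets="-0.7 0 0 -0.001 0 0 0;-0.7 0 0 -0.002 0 0 0;-0.7 0 0 -0.002 0 0 0",
)

```text
clock: 8.85
eef_pos: [0.6061, 0.2384, 0.0795]
tool_rot: [0.0, 1.0, 0.0, 0.001]
ft_force: [-3.2, -1.7, 8.4]
grip_width: 0.0215
grasp_force: 60.5
```

Call:
step_arm(
  targets="-0.7 0 0 -0.001 0 0 0;-0.5 0 0 -0.002 0 0 0;-0.4 0 0 -0.003 0 0 0;-0.3 0 0 -0.004 0 0 0;-0.2 0 0 -0.004 0 0 0;-0.1 0 0 -0.004 0 0 0;0 0 0 -0.004 0 0 0;0 0 0 -0.004 0 0 0",
)

```text
clock: 9.52
eef_pos: [0.6054, 0.2383, 0.0755]
tool_rot: [0.0, 1.0, -0.0, -0.0]
ft_force: [-0.9, 0.3, -0.3]
grip_width: 0.0424
grasp_force: 0.0
```

Call:
step_arm(
  targets="0.2 0 0 0 0 0 0;0.2 0 0 0.02 0 0 0;0.2 0 0 0.06 0 0 0;0.2 0 0 0.12 0 0 0;0.2 0 0 0.2 0 0 0;0.2 0 0 0.28 0 0 0;0.2 0 0 0.36 0 0 0",
)

```text
clock: 10.1
eef_pos: [0.6052, 0.2383, 0.2586]
tool_rot: [0.0, 1.0, -0.0, -0.0]
ft_force: [0.9, 1.0, 0.6]
grip_width: 0.0514
grasp_force: 0.0
```

Call:
step_arm(
  targets="0.2 -0.08 0 0 0 0 0;0.2 -0.16 0 0 0 0 0;0.2 -0.24 0 0 0 0 0;0.2 -0.32 0 0 0 0 0;0.2 -0.4 0 0 0 0 0;0.2 -0.4 0 0 0 0 0;0.2 -0.4 0 0 0 0 0",
)

```text
clock: 10.68
eef_pos: [0.4037, 0.2383, 0.2573]
tool_rot: [-0.001, 1.0, 0.0, 0.0]
ft_force: [0.7, -0.2, -0.3]
grip_width: 0.0514
grasp_force: 0.0
```

Run:
```python
from h import *
def crop(im,x,y,w=32,k=6): return cv2.resize(im[y-w:y+w,x-w:x+w],None,fx=k,fy=k,interpolation=cv2.INTER_CUBIC)
im={n:bot.camera(n)[:,:,::-1].copy() for n in("top","side")}
for n in im: cv2.imwrite(f"pics/f_{n}.png",im[n])
for n,(x0,y0) in(("top",(135,128)),("side",(0,0))): pass
cv2.imwrite("pics/f.png",np.hstack([crop(im["top"],150,194),crop(im["side"],220,145)]))
```

```text
(no output)
```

View pics/f.png

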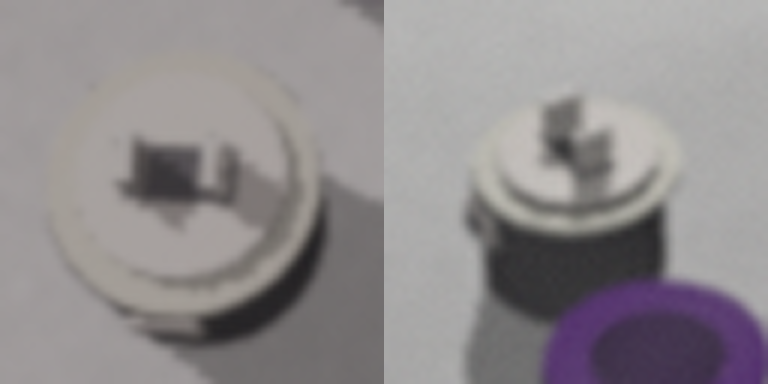

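The cap sits level inside the collar with its fins spread: in the top view the outer faces are at crop columns 132 and 238, or about 36 mm. I'll check its height by triangulation.

Run:
```python
from h import *
for a,b in(((140.8,184.8),(220.7,129.2)),((157.3,186.5),(226,134.7))):
    o1,d1=ray("top",*a);o2,d2=ray("side",*b)
    t=np.linalg.lstsq(np.c_[d1,-d2],o2-o1,rcond=None)[0]; p,q=o1+d1*t[0],o2+d2*t[1]; print(p,q,np.linalg.norm(p-q))
# plate's front edge against collar's front edge along columns through the pod axis (side): brightness profile
im=cv2.imread("pics/f_side.png"); print(im[130:160,218:222].mean((1,2)).astype(int))
for z in(.072,.076,.080,.084): 
    d=np.array([-.3365,-.6985])/np.hypot(.3365,.6985)*.038; print(z,w2px("side",[.6045+d[0],.2376+d[1],z]))
d=d/.038*.049; print("collar",w2px("side",[.6045+d[0],.2376+d[1],.07]))
```

```text
[0.61504454 0.24940281 0.09267981] [0.6153413  0.24929882 0.09272873] 0.0003182443207560608
[0.61070522 0.21297237 0.0988157 ] [0.61190174 0.21254245 0.09902204] 0.001288042122475659
[134 130 130 131 135 135 114  96  91  95 102 114 128 141 147 146 132 106
 106 134 149 127  82  56  52  52  54  53  53  54]
0.072 [220.64538583 147.23044073]
0.076 [220.54288327 146.10397792]
0.08 [220.43975234 144.97060961]
0.084 [220.33598726 143.83027213]
collar [220.93141098 150.39216899]
```

```bash
python3 -c "
from workcell import bot
print(bot.job_done())"
```

```text
the job is handed in; nothing more can be done
None
```

The cap is in the pod's mouth, and the pictures show it level with both tabs spread about 36 mm apart. Its height (fin tops at about 93–99 mm, against 98 mm expected) fits a locked cap. The gripper is clear, wrist readings while pressing stayed under about 10 N, and I handed the job in at about 11 s; the hand-in gave no verdict.

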